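# Park the tall pepper mill in its display bay and close the bar

### The job

Slide the tall electric pepper mill across the counter into the bay of the low display stand until it stands right against the back of the bay, pushing it low on its body so that it stays upright and never leaves the counter. Then push the black tab sideways so that the stand's sliding bar closes fully across the mouth behind the mill. Only push: nothing is picked up, and the mug, the jar and the timer stay where they are.

Things in the scene. Friction and masses are not known exactly. Their poses are not given: they have to be found in the camera images.
- mill: Loose electric pepper mill, round, 222 mm tall, about 0.4 kg. Black foot 60 mm in diameter up to 62 mm above the counter, then a steel body 43 mm in diameter, black cap 45 mm in diameter above 175 mm. Origin: centre of its underside; z up along its axis. Slides with dry friction (coefficient varies); tips if pushed well above its foot.
- stand: Low grey stand fixed to the counter: U-shaped bay without floor, walls 45 mm high. Origin: on the counter, where the centre of the mill's underside is when the mill touches the back wall midway between the side walls. x points into the bay (to its back), y left when looking in, z up. Inner faces: back wall x = +30 mm, side walls y = +-42 mm. Walls 6 mm thick; a yellow card on the outside of the back wall.
- bay_mouth (a point): Middle of the bay's mouth, on the counter at stand x = -38 mm, y = 0; the mouth is 84 mm wide and opens towards the stand's -x. A front panel of the stand (front face at x = -38 mm, 45 mm high) runs left from the mouth to stand y = +157 mm, behind the sliding bar, and right to y = -75 mm.
- bar (a joint): Travel (m) of the stand's sliding bar along the stand's -y: 0 open, 0.095 fully closed across the mouth. Stays where left; about 2 N to move. The bar is 105 mm long, 9 mm thick (stand x -51 to -42 mm), 16 to 36 mm above the counter; at 0 it spans stand y +47 to +152 mm. With the mill fully home, 12 mm remain between mill and closed bar.
- bar_tab (a point): Centre of the bar's black upright tab, a plate 8 mm thick (stand y) by 44 mm deep (stand x -95 to -51 mm), from 16 to 80 mm above the counter; this point is 48 mm up. At bar travel q it lies at stand x = -73 mm, y = 140 mm - q. Push its left (+y) face towards -y to close the bar.
- mug: Bystander: white mug, 80 mm in diameter, 90 mm tall, handle at its +y side. Stands to the right of the stand. Origin: centre of its underside.
- jar: Bystander: glass jar with black lid, 54 mm in diameter, 85 mm tall, to the right of the stand. Origin: centre of its underside.
- timer: Bystander: round white kitchen timer, 62 mm in diameter, 58 mm tall, to the left front of the stand. Origin: centre of its underside.

How it is judged:
On the way, in this order (a step that is already met when the one before it is completed fails the run):
1. the mill stands upright in the bay, against its back (x of mill in the frame of stand between -0.008 and 0.008 m and y of mill in the frame of stand between -0.016 and 0.016 m and angle between mill's own z axis and vertical below 0.06 rad and height (world z) of mill below 0.006 m), for 0.2 s.
2. the bar is closed across the mouth behind the mill (all of step 1 and value of joint bar above 0.086 m), for 0.2 s.
At the end, for the whole second after the job is handed in: The mill stands upright (within 0.06 rad) on the counter in the bay, its centre within 8 mm of fully home in depth and within 16 mm of the bay's midline, at rest, and the bar is closed to within 9 mm of its full travel (all of step 2 and linear speed of mill below 0.02 m/s); the robot touches nothing.
It fails at once if the mill is tipped by more than 0.25 rad (angle between mill's own z axis and vertical above 0.25 rad).
It fails at once if the mill is lifted off the counter (height (world z) of mill above 0.012 m).
It fails at once if the mug is moved by more than 15 mm (distance of mug from where it was at the start of the episode above 0.015 m).
It fails at once if the jar is moved by more than 15 mm (distance of jar from where it was at the start of the episode above 0.015 m).
It fails at once if the timer is moved by more than 15 mm (distance of timer from where it was at the start of the episode above 0.015 m).
It also fails if it takes over 69 s, if anything falls off the work surface, if the arm or the gripper's body presses on something with over 40 N, if the wrist force passes 120 N, or if a joint passes its speed limit or range.

### The arm

A 7-joint arm with a two-finger parallel gripper is mounted at the origin on the work surface. World frame = base frame: x ahead of the robot, y to its left, z up, the work surface at z = 0. Lengths are in m, angles in rad, forces in N, time in s.
With the tool pointing down it reaches from about 0.4 to 0.85 m from the base axis. Payload 10.4 kg.
Tool frame: the origin (TCP) lies on the centre line of the jaws, within the pads' length; the fingertips stand 17 mm ahead of it and the grasp point (between the pads) lies 2 mm behind it; z points along the fingers, y is the direction in which the jaws open and shut (so a half turn about z gives the same grasp; the last joint's range is limited). The gripper opens to 87 mm and grips with 3 to 60 N. Pads are 19 mm wide; open, the fingers measure 117 mm over their backs; the gripper's body (75 mm by 190 mm) begins 51 mm behind the grasp point.
Start: joints at [-1.344, 0.332, -0.065, 1.46, 0.022, 1.35, -0.088], TCP at [0.154, 0.606, 0.24] pointing down, gripper open.
Joint ranges: [-2.6, 2.6], [-0.5, 2.12], [-1.47, 1.34], [0.16, 2.42], [-1.27, 4.41], [0.06, 2.06], [-2.6, 2.6]. Speed limits (rad/s): [2.22, 2.22, 2.79, 2.79, 3.14, 3.14, 3.14].

### API

Orientations are given as a unit quaternion [x, y, z, w].
In Python, from bench import r gives the robot as it stands.
- The arm moves only by the tool apply_moves, never from a script. Its argument "commands" is a list of rows, each an object with "rot": the turn, a rotation vector about the world's x, y, z in units of 180 degrees (1.0 is 180 degrees), a list of three; "linear": the shift along the world's x, y, z in units of 0.3 m (1.0 is 0.3 m), a list of three; "grip": the closure, from -1 (fully open) to 1 (shut). A call has 1 to 20 rows; each row is the pose to reach, as a shift and turn from the pose commanded when the call began, turning the shorter way round; what a row does not reach only later rows make up. A row lasts 1/10 s, in which the tool goes at most 50 mm and 8.59 degrees, less where a joint would pass 70% of its speed; a pose out of reach is approached as far as the arm can. A call with a number of a shift or a turn outside -1 to 1 is refused whole. A call with a gripper value outside its range is refused whole. The fingers move at their own pace and stop on an object; "newtons" is the grip in N (left out, the last holds). Time passes only in rows, so rows that repeat a pose let the fingers close. It gives the time, the measured TCP pose, the force and the opening at its end, in the units of the state.
- r.read_state(): the state, without advancing time (a new reading comes with each control period).
- r.camera(name): name is "side" or "top" or "wrist"; returns a dict with "frame" (384x512x3 uint8, red, green, blue), "mtx" (3x3 intrinsics, pixels), "extrinsics" (4x4, takes a point from world to camera coordinates). Camera axes: x right, y down, z forward; pixel columns grow to the right and rows downward; lengths in m; the calibration is good to about 2 mm. The wrist camera is an equidistant fisheye: a pixel r from the principal point sees the ray r / f radians off the axis. A picture is of the moment at which its call begins. There is no depth.
- r.close_job(): hands the job in, once; it reports no verdict.
Trained networks look in a picture, given as the dict that the camera call returned (one of the last four; its "shot" number tells which), for a name from the list of things; names that differ only in an ending like _2 or _b are one class to them, and where a whole thing is asked for, a point or a joint stands for the part that bears it (a point fixed in the world has none). Each returns a list of dicts, best first, with "p" (0 to 1); they miss things now and then, are a little off and sometimes report something else, mostly with a low value. They report only what shows in the picture. A call takes as long as a camera call.
- r.search_frame(thing, picture): "bbox" ([left, top, width, height] in pixels, round what is visible of it).
- r.spot_point(thing, picture): "location" ([column, row] in pixels: a listed point, or the origin of a listed thing).
The state is a dict: "time": time; "joint_positions": joint angles; "joint_vel": joint speeds; "joint_torque": joint torques, N m; "ee_pos": TCP position; "eef_rot": TCP orientation; "ft_force": force on the tool from outside, world axes, zero at the start; "torque": the same for the moment, N m; "width": finger opening in m.
Only numpy, scipy, OpenCV 4.12 (cv2) and the standard library are available. Lean on these libraries where they do the work, as an engineer would, in place of code of your own. Each camera call takes 0.05 s, during which the arm holds its last target. There are 200 camera calls.

## Working session

There is one attempt and no reset: what is moved stays moved. The work goes in short steps, Python scripts to look and compute and a tool call to move; the robot and the scene stay as the last step left them, time stands still between calls to the robot, and variables do not carry over. Pictures are saved under pics/ and viewed, about 8 in all and at most 12, crops included, and the job is handed in when it is done.

Besides the shell and the picture viewer there is one more tool, called after "Emit:" as name(argument=value, ...), one argument or row to a line, values as JSON. apply_moves: Moves the arm, as the interface text tells. Its arguments: {"type":"object","properties":{"commands":{"type":"array","items":{"type":"object","properties":{"rot":{"type":"array","items":{"type":"number"}},"linear":{"type":"array","items":{"type":"number"}},"grip":{"type":"number"}}}},"newtons":{"type":"number"}},"required":["commands"]}

```bash
mkdir -p pics
cat > h.py <<'E'
import numpy as np, cv2
from bench import r
def ray(c,px):
    K,E=np.array(c["mtx"]),np.array(c["extrinsics"])
    d=np.linalg.inv(K)@[px[0],px[1],1]; R,t=E[:3,:3],E[:3,3]
    return -R.T@t, R.T@d
def onplane(c,px,z):
    o,d=ray(c,px); return o+d*(z-o[2])/d[2]
def proj(c,P):
    K,E=np.array(c["mtx"]),np.array(c["extrinsics"])
    p=E[:3,:3]@np.array(P,float)+E[:3,3]; p=K@p; return p[:2]/p[2]
def save(c,n): cv2.imwrite("pics/"+n,c["frame"][:,:,::-1])
E
python3 - <<'E'
from h import *
s=r.read_state(); print(s["ee_pos"],s["eef_rot"],s["time"])
Z=dict(mill=0,stand=0,bay_mouth=0,bar_tab=.048,mug=0,jar=0,timer=0)
ims=[]
for n in("top","side"):
    c=r.camera(n); save(c,n+".png")
    ims.append(c["frame"][:,:,::-1])
    for k,z in Z.items():
        for d in r.spot_point(k,c)[:2]:
            print(n,k,round(d["p"],2),np.round(d["location"]),onplane(c,d["location"],z).round(3))
    print(ray(c,(256,192))[0])
E
```

```text
[0.15443082 0.60523672 0.23875394] [ 1.24565252e-01  9.92211163e-01 -7.10250328e-04 -4.78001739e-05] 0.0
top mill 0.62 [259. 266.] [0.455 0.021 0.   ]
top mill 0.28 [141. 201.] [0.605 0.294 0.   ]
top stand 0.86 [262. 188.] [0.634 0.014 0.   ]
top bar_tab 0.67 [195. 199.] [0.608 0.161 0.048]
top jar 0.72 [319. 196.] [ 0.615 -0.12   0.   ]
top timer 0.69 [138. 202.] [0.605 0.3   0.   ]
[0.5539165  0.02004233 0.95257699]
side mill 0.59 [316. 222.] [0.461 0.016 0.   ]
side stand 0.64 [250. 202.] [0.631 0.008 0.   ]
side bay_mouth 0.8 [261. 206.] [0.6   0.014 0.   ]
side bar_tab 0.85 [230. 232.] [0.605 0.158 0.048]
side mug 0.93 [332. 165.] [ 0.484 -0.216  0.   ]
side mug 0.49 [199. 300.] [0.602 0.297 0.   ]
side jar 0.89 [273. 172.] [ 0.624 -0.125  0.   ]
side jar 0.2 [261. 208.] [0.597 0.019 0.   ]
side timer 0.94 [198. 302.] [0.602 0.301 0.   ]
[0.33543848 0.60101361 0.58128642]
```

View pics/top.png

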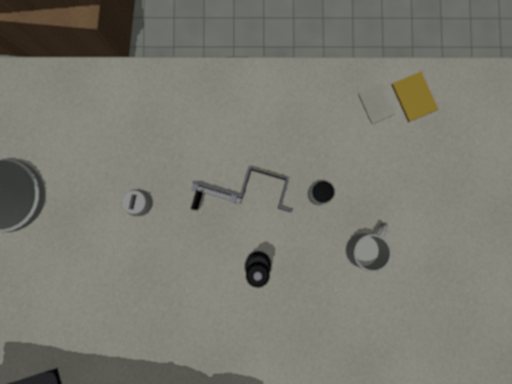

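View pics/side.png

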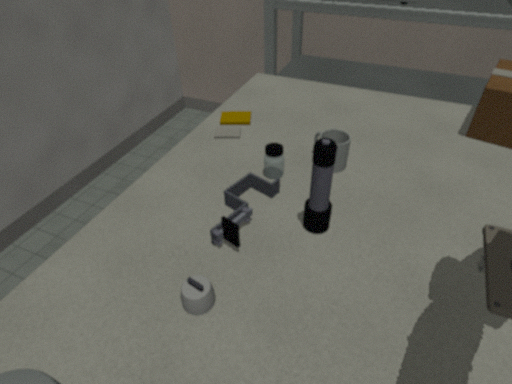

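The top view shows the stand at about (240-290, 168-210), yawed roughly -17°. The tab is at (197,200), the mill foot at about (259,266), the jar at (321,191), the mug at (370,250) and the timer at (135,202). The side view agrees. Next I'll refine the stand pose by fitting its wall outlines.

Run:
```python
from h import *
from scipy.optimize import minimize
from scipy.ndimage import map_coordinates
C=[r.camera("top"),r.camera("side")]
G=[cv2.GaussianBlur(cv2.cvtColor(c["frame"],cv2.COLOR_RGB2GRAY),(0,0),1.0).astype(float) for c in C]
def seg(a,b,z=.045,n=30): return [(a[0]+(b[0]-a[0])*t,a[1]+(b[1]-a[1])*t,z) for t in np.linspace(0,1,n)]
L=seg((.033,-.045),(.033,.045))+seg((-.03,.045),(.03,.045))+seg((-.03,-.045),(.03,-.045))
tab=seg((-.095,.14),(-.051,.14),.08)
def W(p,P):
    P=np.array(P);c,s=np.cos(p[2]),np.sin(p[2])
    return np.c_[p[0]+c*P[:,0]-s*P[:,1],p[1]+s*P[:,0]+c*P[:,1],P[:,2]]
def cost(p,k=(0,)):
    return sum(map_coordinates(G[i],np.array([proj(C[i],q)[::-1] for q in W(p,L+tab)]).T,order=1).mean() for i in k)
p0=[.632,.011,-.3]
for k in((0,),):
    R=minimize(cost,p0,args=(k,),method="Nelder-Mead",options=dict(initial_simplex=np.array(p0)+[[0,0,0],[.01,0,0],[0,.01,0],[0,0,.1]]))
    print(k,R.x.round(4),np.degrees(R.x[2]),R.fun,cost(p0,k))
p=R.x
ims=[]
for i,(cx,cy) in enumerate([(250,225),(270,205)]):
    f=C[i]["frame"][:,:,::-1].copy();S=5
    f=cv2.resize(f[cy-60:cy+60,cx-75:cx+75],None,fx=S,fy=S,interpolation=cv2.INTER_CUBIC)
    def dot(q,col):
        u=(proj(C[i],q)-[cx-75,cy-60]+.5)*S; cv2.circle(f,tuple(int(v) for v in u),1,col,-1)
    for q in W(p,L+tab): dot(q,(0,0,255))
    for a in np.linspace(0,6.28,60):
        for rr,z in((.03,0),(.0225,.222)): dot((.458+rr*np.cos(a),.018+rr*np.sin(a),z),(0,255,0))
    ims.append(f)
f=np.vstack(ims); cv2.imwrite("pics/fit.png",cv2.resize(f,None,fx=.5,fy=.5) if 0 else np.hstack([cv2.resize(x,(400,320)) for x in ims]))
```

```text
(0,) [ 0.6318  0.006  -0.2422] -13.878428940342754 77.8951818243581 97.72872038607912
```

View pics/fit.png

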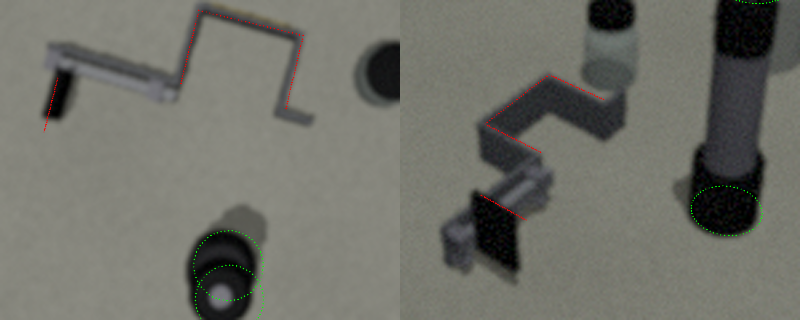

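Emit:
apply_moves(
  commands=[
    {"linear": [0.27, -0.7, 0.2], "grip": 0.22},
    {"linear": [0.55, -1.0, 0.2], "grip": 0.22},
    {"linear": [0.75, -1.0, 0.2], "grip": 0.22},
    {"linear": [0.75, -1.0, 0.2], "grip": 0.22},
    {"linear": [0.75, -1.0, 0.2], "grip": 0.22},
    {"linear": [0.75, -1.0, 0.2], "grip": 0.22},
    {"linear": [0.75, -1.0, 0.2], "grip": 0.22},
    {"linear": [0.75, -1.0, 0.2], "grip": 0.22},
    {"linear": [0.75, -1.0, 0.2], "grip": 0.22},
    {"linear": [0.75, -1.0, 0.2], "grip": 0.22},
  ],
)

```text
validation failed for argument at $.co...
```

The fit overlay lies on the bay walls in both views. The tab line is a few mm off, so I'll take the stand as (0.634, 0.008) with yaw about -15.5° and the mill as (0.458, 0.020). The move was refused, probably because `rot` was missing.

Emit:
apply_moves(
  commands=[
    {"linear": [0.27, -0.7, 0.2], "rot": [0, 0, 0], "grip": 0.22},
    {"linear": [0.27, -0.7, 0.2], "rot": [0, 0, 0], "grip": 0.22},
    {"linear": [0.27, -0.7, 0.2], "rot": [0, 0, 0], "grip": 0.22},
    {"linear": [0.27, -0.7, 0.2], "rot": [0, 0, 0], "grip": 0.22},
    {"linear": [0.6, -1.0, 0.2], "rot": [0, 0, 0], "grip": 0.22},
    {"linear": [0.75, -1.0, 0.2], "rot": [0, 0, 0], "grip": 0.22},
    {"linear": [0.75, -1.0, 0.2], "rot": [0, 0, 0], "grip": 0.22},
    {"linear": [0.75, -1.0, 0.2], "rot": [0, 0, 0], "grip": 0.22},
    {"linear": [0.75, -1.0, 0.2], "rot": [0, 0, 0], "grip": 0.22},
    {"linear": [0.75, -1.0, 0.2], "rot": [0, 0, 0], "grip": 0.22},
    {"linear": [0.75, -1.0, 0.2], "rot": [0, 0, 0], "grip": 0.22},
  ],
)

```text
time: 2.0
ee_pos: [0.3786, 0.3064, 0.2995]
eef_rot: [0.124, 0.992, 0.0, -0.0]
ft_force: [-0.8, 0.4, 0.8]
width: 0.0338
```

```bash
cat >> h.py <<'E'
from scipy.spatial.transform import Rotation as Ro
R0=Ro.from_quat([.1246,.9922,0,0]); H0=-14.3
SX,SY,YAW=.634,.008,-15.5
def s2w(x,y,yaw=None):
    a=np.radians(YAW); return SX+np.cos(a)*x-np.sin(a)*y, SY+np.sin(a)*x+np.cos(a)*y
def w2s(X,Y):
    a=np.radians(YAW); dx,dy=X-SX,Y-SY; return np.cos(a)*dx+np.sin(a)*dy, -np.sin(a)*dx+np.cos(a)*dy
def orient(h,th):
    a=np.radians(h); return Ro.from_rotvec(-np.radians(th)*np.array([-np.sin(a),np.cos(a),0]))*Ro.from_euler("z",h-H0,degrees=True)*R0
def rows(poses,start=None):
    """poses: (tcp xyz, heading, tilt); start: commanded pose (same form)"""
    if start is None:
        s=r.read_state(); P,Q=np.array(s["ee_pos"]),Ro.from_quat(s["eef_rot"])
    else: P,Q=np.array(start[0]),orient(*start[1:])
    for p,h,t in poses:
        print(((np.array(p)-P)/.3).round(3).tolist(),((orient(h,t)*Q.inv()).as_rotvec()/np.pi).round(3).tolist())
def behind(m,h,z,d):
    a=np.radians(h); return (m[0]-d*np.cos(a),m[1]-d*np.sin(a),z)
E
python3 - <<'E'
from h import *
m=(.458,.020)
rows([(behind(m,7,.3,.076),7,30),(behind(m,7,.03,.076),7,30)])
E
```

```text
[0.013, -0.986, 0.002] [-0.011, -0.167, 0.115]
[0.013, -0.986, -0.898] [-0.011, -0.167, 0.115]
```

Emit:
apply_moves(
  commands=[
    {"linear": [0.013, -0.986, 0], "rot": [-0.011, -0.167, 0.115], "grip": 0.22},
    {"linear": [0.013, -0.986, 0], "rot": [-0.011, -0.167, 0.115], "grip": 0.22},
    {"linear": [0.013, -0.986, 0], "rot": [-0.011, -0.167, 0.115], "grip": 0.22},
    {"linear": [0.013, -0.986, 0], "rot": [-0.011, -0.167, 0.115], "grip": 0.22},
    {"linear": [0.013, -0.986, 0], "rot": [-0.011, -0.167, 0.115], "grip": 0.22},
    {"linear": [0.013, -0.986, 0], "rot": [-0.011, -0.167, 0.115], "grip": 0.22},
    {"linear": [0.013, -0.986, 0], "rot": [-0.011, -0.167, 0.115], "grip": 0.22},
    {"linear": [0.013, -0.986, 0], "rot": [-0.011, -0.167, 0.115], "grip": 0.22},
    {"linear": [0.013, -0.986, 0], "rot": [-0.011, -0.167, 0.115], "grip": 0.22},
    {"linear": [0.013, -0.986, 0], "rot": [-0.011, -0.167, 0.115], "grip": 0.22},
  ],
)

```text
time: 3.0
ee_pos: [0.4122, 0.0843, 0.2704]
eef_rot: [-0.043, 0.971, 0.009, 0.237]
ft_force: [-0.5, -3.5, 0.3]
width: 0.0342
```

Run:
```python
from h import *
c=r.camera("side"); save(c,"s2.png")
s=r.read_state(); print({k:np.round(s[k],3) for k in("time","joint_positions","joint_vel","ee_pos","eef_rot","ft_force")})
print(orient(7,30).as_quat().round(3))
rows([(behind((.458,.02),7,.3,.076),7,30)])
```

```text
{'time': np.float64(3.05), 'joint_positions': array([-0.151, -0.497, -0.196,  2.24 ,  0.024,  0.926,  1.308]), 'joint_vel': array([-0.146,  0.009, -0.039, -0.027, -0.106,  0.037,  0.024]), 'ee_pos': array([0.412, 0.085, 0.27 ]), 'eef_rot': array([-0.045,  0.971,  0.013,  0.236]), 'ft_force': array([ 1.365, -3.505, -0.602])}
[-0.059  0.964  0.016  0.258]
[-0.099, -0.247, 0.101] [0.001, -0.015, 0.009]
```

View pics/s2.png

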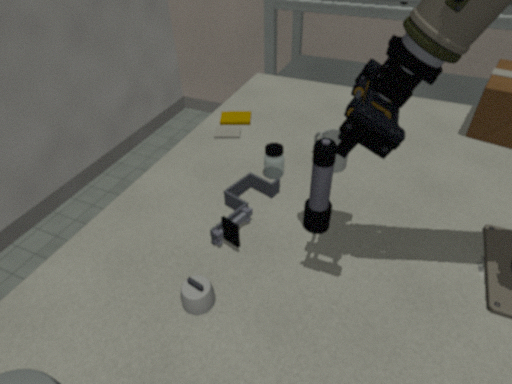

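Joint 2 is at its limit up here. The mill is untouched, with its foot at (317,222). I'll back off to +y, go down where there is more reach, then come in behind the mill.

Emit:
apply_moves(
  commands=[
    {"linear": [0, 0.25, 0], "rot": [0, 0, 0], "grip": 0.22},
    {"linear": [0, 0.45, 0], "rot": [0, 0, 0], "grip": 0.22},
    {"linear": [-0.05, 0.45, -0.2], "rot": [0, 0, 0], "grip": 0.22},
    {"linear": [-0.05, 0.45, -0.4], "rot": [0, 0, 0], "grip": 0.22},
    {"linear": [-0.05, 0.45, -0.55], "rot": [0, 0, 0], "grip": 0.22},
    {"linear": [-0.05, 0.45, -0.65], "rot": [0, 0, 0], "grip": 0.22},
    {"linear": [-0.05, 0.45, -0.65], "rot": [0, 0, 0], "grip": 0.22},
    {"linear": [-0.05, 0.45, -0.65], "rot": [0, 0, 0], "grip": 0.22},
    {"linear": [-0.05, 0.45, -0.65], "rot": [0, 0, 0], "grip": 0.22},
  ],
)

```text
time: 3.95
ee_pos: [0.3953, 0.2312, 0.0769]
eef_rot: [-0.055, 0.97, 0.017, 0.236]
ft_force: [0.2, 0.1, -0.2]
width: 0.0338
```

Run:
```python
from h import *
s=r.read_state(); print({k:np.round(s[k],3) for k in("time","joint_positions","joint_vel","ee_pos","eef_rot","ft_force")})
rows([(behind((.458,.02),7,.03,.076),7,30)])
```

```text
{'time': np.float64(3.95), 'joint_positions': array([-0.027, -0.076, -0.794,  2.371,  0.525,  0.508,  0.433]), 'joint_vel': array([ 0.001, -0.023,  0.013, -0.012, -0.001,  0.   ,  0.001]), 'ee_pos': array([0.395, 0.231, 0.077]), 'eef_rot': array([-0.055,  0.97 ,  0.017,  0.236]), 'ft_force': array([ 0.229,  0.098, -0.195])}
[-0.043, -0.735, -0.156] [-0.001, -0.015, 0.002]
```

Emit:
apply_moves(
  commands=[
    {"linear": [-0.02, -0.15, 0], "rot": [0, 0, 0], "grip": 0.22},
    {"linear": [-0.04, -0.3, -0.1], "rot": [0, 0, 0], "grip": 0.22},
    {"linear": [-0.04, -0.4, -0.15], "rot": [0, 0, 0], "grip": 0.22},
    {"linear": [-0.04, -0.4, -0.15], "rot": [0, 0, 0], "grip": 0.22},
    {"linear": [-0.04, -0.4, -0.15], "rot": [0, 0, 0], "grip": 0.22},
    {"linear": [-0.04, -0.4, -0.15], "rot": [0, 0, 0], "grip": 0.22},
  ],
)

```text
time: 4.55
ee_pos: [0.4092, 0.1627, 0.0619]
eef_rot: [-0.056, 0.972, 0.015, 0.226]
ft_force: [-0.4, 0.1, -0.0]
width: 0.0342
```

Run:
```python
from h import *
s=r.read_state(); print({k:np.round(s[k],3) for k in("time","joint_positions","joint_vel","ee_pos","eef_rot","ft_force")})
rows([(behind((.458,.02),7,.03,.076),7,30)])
```

```text
{'time': np.float64(4.55), 'joint_positions': array([ 0.912, -0.333, -1.403,  2.411, -0.391,  0.384,  1.467]), 'joint_vel': array([ 1.55 , -0.284, -0.868,  0.031, -1.535, -0.156,  1.906]), 'ee_pos': array([0.409, 0.163, 0.062]), 'eef_rot': array([-0.056,  0.972,  0.015,  0.226]), 'ft_force': array([-0.405,  0.104, -0.005])}
[-0.089, -0.507, -0.106] [0.002, -0.021, 0.002]
```

Reach limits (joint 4) stop me from leaning straight back this close to the base. New plan:
- Lean the tool at heading +55°, with the body out to -y, and use a wider two-finger cradle.
- Translate the mill onto the bay axis.
- Pivot to the bay heading further out, and push in.

First I go up and over.

Run:
```python
from h import *
rows([((.45,.2,.29),7,28),((.49,.1,.3),30,28),((.49,-.1,.3),55,28),((.46,-.14,.2),55,28)])
```

```text
[0.136, 0.124, 0.76] [0.0, -0.01, 0.002]
[0.269, -0.209, 0.794] [0.002, -0.01, 0.13]
[0.269, -0.876, 0.794] [0.005, -0.01, 0.269]
[0.169, -1.009, 0.46] [0.005, -0.01, 0.269]
```

Emit:
apply_moves(
  commands=[
    {"linear": [0.136, 0.124, 0.3], "rot": [0, 0, 0], "grip": 0},
    {"linear": [0.136, 0.124, 0.76], "rot": [0, 0, 0], "grip": 0},
    {"linear": [0.136, 0.124, 0.76], "rot": [0, 0, 0], "grip": 0},
    {"linear": [0.136, 0.124, 0.76], "rot": [0, 0, 0], "grip": 0},
    {"linear": [0.136, 0.124, 0.76], "rot": [0, 0, 0], "grip": 0},
    {"linear": [0.136, 0.124, 0.76], "rot": [0, 0, 0], "grip": 0},
    {"linear": [0.136, 0.124, 0.76], "rot": [0, 0, 0], "grip": 0},
  ],
)

```text
time: 5.25
ee_pos: [0.4487, 0.2009, 0.2906]
eef_rot: [-0.056, 0.972, 0.016, 0.226]
ft_force: [0.1, -0.2, -0.9]
width: 0.0435
```

Run:
```python
from h import *
s=r.read_state(); print({k:np.round(s[k],3) for k in("time","joint_positions","ee_pos","eef_rot")})
rows([((.49,.1,.3),30,28),((.49,-.1,.3),55,28),((.47,-.14,.2),55,28)])
```

```text
{'time': np.float64(5.25), 'joint_positions': array([ 0.62 , -0.465, -0.953,  2.022, -0.33 ,  0.96 ,  1.449]), 'ee_pos': array([0.449, 0.201, 0.291]), 'eef_rot': array([-0.056,  0.972,  0.016,  0.226])}
[0.138, -0.336, 0.031] [0.002, -0.01, 0.13]
[0.138, -1.003, 0.031] [0.004, -0.01, 0.268]
[0.071, -1.136, -0.302] [0.004, -0.01, 0.268]
```

Emit:
apply_moves(
  commands=[
    {"linear": [0.14, -0.15, 0.03], "rot": [0, 0, 0.04], "grip": 0},
    {"linear": [0.14, -0.3, 0.03], "rot": [0, 0, 0.08], "grip": 0},
    {"linear": [0.14, -0.45, 0.03], "rot": [0, 0, 0.12], "grip": 0},
    {"linear": [0.14, -0.6, 0.03], "rot": [0, 0, 0.16], "grip": 0},
    {"linear": [0.14, -0.75, 0.03], "rot": [0, 0, 0.2], "grip": 0},
    {"linear": [0.14, -0.9, 0.03], "rot": [0, 0, 0.24], "grip": 0},
    {"linear": [0.14, -1.0, 0.03], "rot": [0, 0, 0.268], "grip": 0},
    {"linear": [0.14, -1.0, 0.03], "rot": [0, 0, 0.268], "grip": 0},
    {"linear": [0.14, -1.0, 0.03], "rot": [0, 0, 0.268], "grip": 0},
    {"linear": [0.14, -1.0, 0.03], "rot": [0, 0, 0.268], "grip": 0},
    {"linear": [0.14, -1.0, 0.03], "rot": [0, 0, 0.268], "grip": 0},
  ],
)

```text
time: 6.35
ee_pos: [0.4826, -0.0389, 0.3441]
eef_rot: [-0.393, 0.888, 0.064, 0.23]
ft_force: [-0.6, -0.5, 0.6]
width: 0.0437
```

Run:
```python
from h import *
s=r.read_state(); print({k:np.round(s[k],3) for k in("time","joint_positions","joint_vel","ee_pos","eef_rot")})
m=(.458,.020)
rows([((.46,-.11,.2),55,30),((.44,-.09,.03),55,30),(behind(m,55,.03,.065),55,30)])
```

```text
{'time': np.float64(6.35), 'joint_positions': array([-0.418, -0.326,  0.527,  1.934, -0.195,  1.155,  2.567]), 'joint_vel': array([-1.546, -0.262,  1.498, -0.125,  0.473,  0.184,  0.114]), 'ee_pos': array([ 0.483, -0.039,  0.344]), 'eef_rot': array([-0.393,  0.888,  0.064,  0.23 ])}
[-0.075, -0.237, -0.48] [0.025, 0.007, 0.046]
[-0.142, -0.17, -1.047] [0.025, 0.007, 0.046]
[-0.206, 0.019, -1.047] [0.025, 0.007, 0.046]
```

```bash
sed -i 's/\*R0$/*R0*FL/; s/^R0=/FL=Ro.from_euler("z",180,degrees=True); R0=/' h.py
python3 - <<'E'
from h import *
s=r.read_state(); Q=Ro.from_quat(s["eef_rot"])
for f in(60,120): print(((Q*Ro.from_euler("z",f,degrees=True)*Q.inv()).as_rotvec()/np.pi).round(3).tolist())
E
```

```text
[0.119, 0.098, -0.295]
[0.238, 0.196, -0.591]
```

Emit:
apply_moves(
  commands=[
    {"linear": [0, -0.1, 0], "rot": [0.119, 0.098, -0.295], "grip": 0},
    {"linear": [0, -0.2, 0], "rot": [0.119, 0.098, -0.295], "grip": 0},
    {"linear": [0, -0.2, 0], "rot": [0.119, 0.098, -0.295], "grip": 0},
    {"linear": [0, -0.2, 0], "rot": [0.119, 0.098, -0.295], "grip": 0},
    {"linear": [0, -0.2, 0], "rot": [0.119, 0.098, -0.295], "grip": 0},
    {"linear": [0, -0.2, 0], "rot": [0.119, 0.098, -0.295], "grip": 0},
    {"linear": [0, -0.2, 0], "rot": [0.119, 0.098, -0.295], "grip": 0},
    {"linear": [0, -0.2, 0], "rot": [0.238, 0.196, -0.591], "grip": 0},
    {"linear": [0, -0.2, 0], "rot": [0.238, 0.196, -0.591], "grip": 0},
    {"linear": [0, -0.2, 0], "rot": [0.238, 0.196, -0.591], "grip": 0},
    {"linear": [0, -0.2, 0], "rot": [0.238, 0.196, -0.591], "grip": 0},
    {"linear": [0, -0.2, 0], "rot": [0.238, 0.196, -0.591], "grip": 0},
    {"linear": [0, -0.2, 0], "rot": [0.238, 0.196, -0.591], "grip": 0},
    {"linear": [0, -0.2, 0], "rot": [0.238, 0.196, -0.591], "grip": 0},
    {"linear": [0, -0.2, 0], "rot": [0.238, 0.196, -0.591], "grip": 0},
  ],
)

```text
time: 7.85
ee_pos: [0.4827, -0.0988, 0.3438]
eef_rot: [0.574, 0.784, 0.231, 0.057]
ft_force: [0.0, -0.9, 0.1]
width: 0.0432
```

Run:
```python
from h import *
s=r.read_state(); print({k:np.round(s[k],3) for k in("time","joint_positions","joint_vel","ee_pos","eef_rot")})
m=(.458,.020)
rows([((.48,-.12,.3),55,30),((.44,-.09,.03),55,30),(behind(m,55,.03,.065),55,30)])
```

```text
{'time': np.float64(7.85), 'joint_positions': array([-0.079, -0.214,  0.401,  1.878, -0.343,  1.219,  0.711]), 'joint_vel': array([-0.012, -0.001,  0.016, -0.003,  0.011,  0.001,  0.176]), 'ee_pos': array([ 0.483, -0.099,  0.344]), 'eef_rot': array([0.574, 0.784, 0.231, 0.057])}
[-0.009, -0.071, -0.146] [0.129, 0.122, -0.248]
[-0.142, 0.029, -1.046] [0.129, 0.122, -0.248]
[-0.207, 0.219, -1.046] [0.129, 0.122, -0.248]
```

Emit:
apply_moves(
  commands=[
    {"linear": [-0.02, 0, 0], "rot": [0.129, 0.122, -0.248], "grip": 0},
    {"linear": [-0.04, 0, 0], "rot": [0.129, 0.122, -0.248], "grip": 0},
    {"linear": [-0.06, 0, -0.1], "rot": [0.129, 0.122, -0.248], "grip": 0},
    {"linear": [-0.08, 0.04, -0.2], "rot": [0.129, 0.122, -0.248], "grip": 0},
    {"linear": [-0.1, 0.1, -0.3], "rot": [0.129, 0.122, -0.248], "grip": 0},
    {"linear": [-0.11, 0.13, -0.4], "rot": [0.129, 0.122, -0.248], "grip": 0},
    {"linear": [-0.11, 0.13, -0.48], "rot": [0.129, 0.122, -0.248], "grip": 0},
    {"linear": [-0.11, 0.13, -0.55], "rot": [0.129, 0.122, -0.248], "grip": 0},
    {"linear": [-0.14, 0.15, -0.65], "rot": [0.129, 0.122, -0.248], "grip": 0},
    {"linear": [-0.16, 0.18, -0.75], "rot": [0.129, 0.122, -0.248], "grip": 0},
    {"linear": [-0.18, 0.2, -0.85], "rot": [0.129, 0.122, -0.248], "grip": 0},
    {"linear": [-0.2, 0.2, -0.95], "rot": [0.129, 0.122, -0.248], "grip": 0},
    {"linear": [-0.2, 0.2, -1.0], "rot": [0.129, 0.122, -0.248], "grip": 0},
    {"linear": [-0.2, 0.2, -1.0], "rot": [0.129, 0.122, -0.248], "grip": 0},
  ],
)

```text
time: 9.25
ee_pos: [0.4214, -0.0387, 0.0423]
eef_rot: [0.856, 0.449, 0.228, -0.119]
ft_force: [0.3, -0.9, 0.2]
width: 0.0436
```

Run:
```python
from h import *
s=r.read_state(); print({k:np.round(s[k],3) for k in("time","joint_positions","joint_vel","ee_pos","eef_rot","ft_force")})
print(orient(55,30).as_quat().round(3))
c=r.camera("side"); save(c,"s3.png")
for q in r.spot_point("mill",c)[:1]: print(onplane(c,q["location"],0))
m=(.458,.020)
rows([(behind(m,55,.03,.065),55,30)])
```

```text
{'time': np.float64(9.25), 'joint_positions': array([-0.008,  0.102,  0.394,  2.341, -0.839,  0.773,  0.414]), 'joint_vel': array([ 0.   , -0.047,  0.001, -0.042,  0.054,  0.033, -0.089]), 'ee_pos': array([ 0.421, -0.039,  0.042]), 'eef_rot': array([ 0.856,  0.449,  0.228, -0.119]), 'ft_force': array([ 0.338, -0.922,  0.15 ])}
[ 0.857  0.446  0.23  -0.12 ]
[0.46016349 0.01144727 0.        ]
[-0.008, 0.02, -0.049] [0.001, 0.001, -0.001]
```

View pics/s3.png

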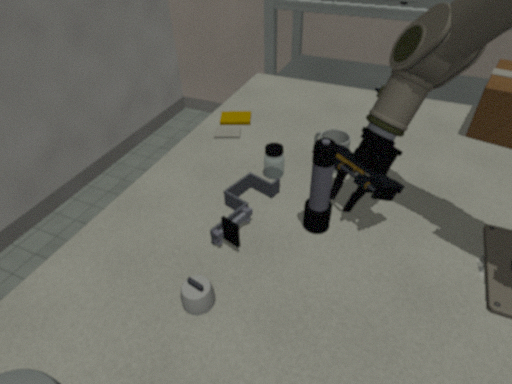

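The mill is still at (317,222), with the fingers cradled just to its right at z≈0.04 and nothing touching. Now the slow push.

Emit:
apply_moves(
  commands=[
    {"linear": [0.01, 0.018, -0.04], "rot": [0, 0, 0], "grip": 0},
    {"linear": [0.025, 0.045, -0.04], "rot": [0, 0, 0], "grip": 0},
    {"linear": [0.04, 0.07, -0.04], "rot": [0, 0, 0], "grip": 0},
    {"linear": [0.051, 0.09, -0.04], "rot": [0, 0, 0], "grip": 0},
    {"linear": [0.067, 0.096, -0.04], "rot": [0, 0, 0], "grip": 0},
    {"linear": [0.083, 0.102, -0.04], "rot": [0, 0, 0], "grip": 0},
    {"linear": [0.099, 0.108, -0.04], "rot": [0, 0, 0], "grip": 0},
    {"linear": [0.115, 0.114, -0.04], "rot": [0, 0, 0], "grip": 0},
    {"linear": [0.131, 0.12, -0.04], "rot": [0, 0, 0], "grip": 0},
    {"linear": [0.147, 0.126, -0.04], "rot": [0, 0, 0], "grip": 0},
    {"linear": [0.163, 0.132, -0.04], "rot": [0, 0, 0], "grip": 0},
    {"linear": [0.179, 0.138, -0.04], "rot": [0, 0, 0], "grip": 0},
    {"linear": [0.195, 0.144, -0.04], "rot": [0, 0, 0], "grip": 0},
    {"linear": [0.211, 0.15, -0.04], "rot": [0, 0, 0], "grip": 0},
    {"linear": [0.227, 0.155, -0.04], "rot": [0, 0, 0], "grip": 0},
    {"linear": [0.241, 0.16, -0.04], "rot": [0, 0, 0], "grip": 0},
  ],
)

```text
time: 10.95
ee_pos: [0.4958, 0.0087, 0.0322]
eef_rot: [0.856, 0.447, 0.23, -0.119]
ft_force: [-3.7, -0.8, 2.7]
width: 0.0435
```

Run:
```python
from h import *
s=r.read_state(); print({k:np.round(s[k],3) for k in("time","joint_positions","ee_pos","eef_rot","ft_force")})
ims=[]
for n in("top","side"):
    c=r.camera(n)
    for k in("mill","stand"):
        for q in r.spot_point(k,c)[:1]: print(n,k,q["p"],onplane(c,q["location"],0).round(3))
    u=proj(c,(.53,.04,.05)).astype(int)
    f=c["frame"][u[1]-80:u[1]+80,u[0]-100:u[0]+100,::-1]; ims.append(cv2.resize(f,(400,320),interpolation=cv2.INTER_CUBIC))
cv2.imwrite("pics/s4.png",np.hstack(ims))
p=np.array(s["ee_pos"])+.037*np.array([.574,.819,0]); print("cradle mill",p, w2s(p[0],p[1]))
```

```text
{'time': np.float64(10.95), 'joint_positions': array([-0.095,  0.228,  0.318,  2.227, -0.932,  0.705,  0.333]), 'ee_pos': array([0.496, 0.009, 0.032]), 'eef_rot': array([ 0.856,  0.447,  0.23 , -0.119]), 'ft_force': array([-3.683, -0.787,  2.75 ])}
top mill 0.87 [0.512 0.037 0.   ]
top stand 0.75 [0.638 0.012 0.   ]
side mill 0.93 [0.516 0.025 0.   ]
side stand 0.69 [0.633 0.012 0.   ]
cradle mill [0.51708215 0.03896299 0.03223551] (np.float64(-0.12094009944255354), np.float64(-0.0014080531631433003))
```

View pics/s4.png

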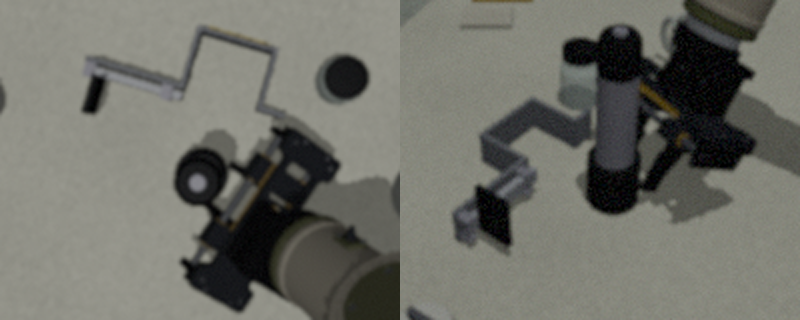

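Pushing works: the mill is upright at about (0.516, 0.037), on the bay axis, and the cradle is centred. Next I back off slightly, pivot round to the bay heading and narrow the fingers.

Run:
```python
from h import *
m=(.516,.0375)
rows([(behind(m,55,.032,.057),55,30)]+[(behind(m,h,.032,.06),h,30) for h in np.linspace(45,-15.5,8)])
```

```text
[-0.041, -0.058, -0.001] [0.001, 0.001, -0.001]
[-0.073, -0.044, -0.001] [0.001, 0.001, -0.056]
[-0.093, -0.021, -0.001] [0.001, 0.001, -0.104]
[-0.109, 0.004, -0.001] [0.001, 0.0, -0.152]
[-0.121, 0.032, -0.001] [0.001, 0.0, -0.2]
[-0.129, 0.061, -0.001] [0.001, 0.0, -0.248]
[-0.132, 0.091, -0.001] [0.001, 0.0, -0.296]
[-0.131, 0.121, -0.001] [0.001, 0.0, -0.344]
[-0.125, 0.151, -0.001] [0.001, 0.0, -0.392]
```

Emit:
apply_moves(
  commands=[
    {"linear": [-0.041, -0.058, 0], "rot": [0, 0, 0], "grip": 0},
    {"linear": [-0.073, -0.044, 0], "rot": [0, 0, -0.04], "grip": 0.1},
    {"linear": [-0.08, -0.035, 0], "rot": [0, 0, -0.07], "grip": 0.22},
    {"linear": [-0.093, -0.021, 0], "rot": [0, 0, -0.104], "grip": 0.22},
    {"linear": [-0.109, 0.004, 0], "rot": [0, 0, -0.15], "grip": 0.22},
    {"linear": [-0.121, 0.032, 0], "rot": [0, 0, -0.195], "grip": 0.22},
    {"linear": [-0.129, 0.061, 0], "rot": [0, 0, -0.24], "grip": 0.22},
    {"linear": [-0.132, 0.091, 0], "rot": [0, 0, -0.285], "grip": 0.22},
    {"linear": [-0.131, 0.121, 0], "rot": [0, 0, -0.33], "grip": 0.22},
    {"linear": [-0.125, 0.151, 0], "rot": [0, 0, -0.375], "grip": 0.22},
    {"linear": [-0.125, 0.151, 0], "rot": [0, 0, -0.392], "grip": 0.22},
    {"linear": [-0.125, 0.151, 0], "rot": [0, 0, -0.392], "grip": 0.22},
    {"linear": [-0.125, 0.151, 0], "rot": [0, 0, -0.392], "grip": 0.22},
    {"linear": [-0.125, 0.151, 0], "rot": [0, 0, -0.392], "grip": 0.22},
  ],
)

```text
time: 12.65
ee_pos: [0.4533, 0.0465, 0.0279]
eef_rot: [0.969, 0.107, 0.22, -0.024]
ft_force: [-0.5, 0.1, -0.7]
width: 0.034
```

Run:
```python
from h import *
s=r.read_state(); print({k:np.round(s[k],3) for k in("time","joint_positions","joint_vel","ee_pos","eef_rot","ft_force","width")}, orient(-15.5,30).as_quat().round(3))
for n in("top","side"):
    c=r.camera(n)
    for k in("mill","bay_mouth"):
        for q in r.spot_point(k,c)[:1]: p=onplane(c,q["location"],0); print(n,k,q["p"],p.round(3),w2s(p[0],p[1]))
m=(.516,.0375)
rows([(behind(m,-15.5,.032,.06),-15.5,30),(behind(s2w(-.08,0),-15.5,.032,.0414),-15.5,30),(behind(s2w(0,0),-15.5,.032,.0414),-15.5,30)])
```

```text
{'time': np.float64(12.65), 'joint_positions': array([ 0.777,  0.05 , -0.952,  2.415,  0.072,  0.252, -1.583]), 'joint_vel': array([ 0.088, -0.015, -0.404,  0.006,  1.508,  0.008, -2.183]), 'ee_pos': array([0.453, 0.047, 0.028]), 'eef_rot': array([ 0.969,  0.107,  0.22 , -0.024]), 'ft_force': array([-0.531,  0.132, -0.724]), 'width': np.float64(0.034)} [ 0.957 -0.13   0.256  0.035]
top mill 0.73 [0.511 0.043 0.   ] (np.float64(-0.12796695256690896), np.float64(0.000618435499246825))
top bay_mouth 0.72 [0.607 0.298 0.   ] (np.float64(-0.10327761713200247), np.float64(0.27207957098278907))
side mill 0.62 [0.516 0.036 0.   ] (np.float64(-0.12129668531936372), np.float64(-0.004392097110396249))
side bay_mouth 0.96 [0.606 0.024 0.   ] (np.float64(-0.03092770897083748), np.float64(0.007663235395912591))
[0.017, 0.025, 0.015] [-0.001, -0.025, -0.157]
[0.213, -0.019, 0.015] [-0.001, -0.025, -0.157]
[0.47, -0.09, 0.015] [-0.001, -0.025, -0.157]
```

Emit:
apply_moves(
  commands=[
    {"linear": [0.02, 0.01, 0.015], "rot": [0, -0.01, -0.04], "grip": 0.22},
    {"linear": [0.04, 0.013, 0.015], "rot": [0, -0.02, -0.08], "grip": 0.22},
    {"linear": [0.05, 0.013, 0.015], "rot": [0, -0.025, -0.12], "grip": 0.22},
    {"linear": [0.05, 0.013, 0.015], "rot": [0, -0.025, -0.157], "grip": 0.22},
    {"linear": [0.05, 0.013, 0.015], "rot": [0, -0.025, -0.157], "grip": 0.22},
    {"linear": [0.05, 0.013, 0.015], "rot": [0, -0.025, -0.157], "grip": 0.22},
    {"linear": [0.05, 0.013, 0.015], "rot": [0, -0.025, -0.157], "grip": 0.22},
    {"linear": [0.05, 0.013, 0.015], "rot": [0, -0.025, -0.157], "grip": 0.22},
    {"linear": [0.05, 0.013, 0.015], "rot": [0, -0.025, -0.157], "grip": 0.22},
    {"linear": [0.05, 0.013, 0.015], "rot": [0, -0.025, -0.157], "grip": 0.22},
  ],
)

```text
time: 13.95
ee_pos: [0.4534, 0.0434, 0.0579]
eef_rot: [0.958, -0.126, 0.256, 0.027]
ft_force: [-1.0, 0.3, 1.7]
width: 0.0339
```

Run:
```python
from h import *
s=r.read_state(); print({k:np.round(s[k],3) for k in("time","joint_positions","joint_vel","ee_pos","eef_rot","ft_force","width")}, orient(-15.5,30).as_quat().round(3))
ims=[]
for n in("top","side"):
    c=r.camera(n)
    for q in r.spot_point("mill",c)[:1]: p=onplane(c,q["location"],0); print(n,q["p"],p.round(3),np.round(w2s(p[0],p[1]),3))
rows([(behind(s2w(-.08,0),-15.5,.032,.0414),-15.5,30),(behind(s2w(0,0),-15.5,.032,.0414),-15.5,30)])
```

```text
{'time': np.float64(13.95), 'joint_positions': array([ 1.114, -0.13 , -1.44 ,  2.415,  0.469,  0.338, -2.598]), 'joint_vel': array([ 1.552, -0.315, -1.551,  0.028, -0.375, -0.071,  0.002]), 'ee_pos': array([0.453, 0.043, 0.058]), 'eef_rot': array([ 0.958, -0.126,  0.256,  0.027]), 'ft_force': array([-0.974,  0.311,  1.688]), 'width': np.float64(0.034)} [ 0.957 -0.13   0.256  0.035]
top 0.94 [0.512 0.035 0.   ] [-0.125 -0.006]
side 0.68 [0.514 0.033 0.   ] [-0.122 -0.008]
[0.211, -0.005, -0.087] [-0.004, 0.0, -0.003]
[0.468, -0.077, -0.087] [-0.004, 0.0, -0.003]
```

The orientation is reached, but joints 3, 4 and 7 are at their limits. I'll lift straight up, flip the grasp half a turn back (that frees joint 7), and come down again behind the mill.

Emit:
apply_moves(
  commands=[
    {"linear": [0, 0, 0.1], "rot": [0, 0, 0], "grip": 0.22},
    {"linear": [0, 0, 0.22], "rot": [0, 0, 0], "grip": 0.22},
    {"linear": [0, 0, 0.34], "rot": [0, 0, 0], "grip": 0.22},
    {"linear": [0, 0, 0.46], "rot": [0, 0, 0], "grip": 0.22},
    {"linear": [0, 0, 0.58], "rot": [0, 0, 0], "grip": 0.22},
    {"linear": [0, 0, 0.7], "rot": [0, 0, 0], "grip": 0.22},
    {"linear": [0, 0, 0.8], "rot": [0, 0, 0], "grip": 0.22},
    {"linear": [0, 0, 0.9], "rot": [0, 0, 0], "grip": 0.22},
    {"linear": [0.05, 0.1, 0.95], "rot": [0, 0, 0], "grip": 0.22},
    {"linear": [0.15, 0.2, 0.95], "rot": [0, 0, 0], "grip": 0.22},
    {"linear": [0.15, 0.3, 0.95], "rot": [0, 0, 0], "grip": 0.22},
    {"linear": [0.15, 0.3, 0.95], "rot": [0, 0, 0], "grip": 0.22},
  ],
)

```text
time: 15.35
ee_pos: [0.4986, 0.1379, 0.3434]
eef_rot: [0.959, -0.123, 0.255, 0.024]
ft_force: [-0.2, -1.1, -0.4]
width: 0.034
```

```bash
sed -i 's/^FL=.*; R0=/FL=Ro.identity(); R0=/' h.py
python3 - <<'E'
from h import *
s=r.read_state(); Q=Ro.from_quat(s["eef_rot"]);print({k:np.round(s[k],3) for k in("time","joint_positions","joint_vel","ee_pos","eef_rot","ft_force")})
for f in(-60,-120,-179): print(((Q*Ro.from_euler("z",f,degrees=True)*Q.inv()).as_rotvec()/np.pi).round(3).tolist())
E
```

```text
{'time': np.float64(15.35), 'joint_positions': array([ 0.48 , -0.317, -0.848,  1.902,  0.064,  1.021, -2.243]), 'joint_vel': array([ 0.01 , -0.027,  0.088,  0.044, -0.015,  0.002,  0.078]), 'ee_pos': array([0.499, 0.138, 0.343]), 'eef_rot': array([ 0.959, -0.123,  0.255,  0.024]), 'ft_force': array([-0.19 , -1.082, -0.414])}
[-0.161, 0.036, 0.289]
[-0.323, 0.072, 0.579]
[-0.481, 0.108, 0.864]
```

Emit:
apply_moves(
  commands=[
    {"linear": [0, 0, 0], "rot": [-0.161, 0.036, 0.289], "grip": 0.22},
    {"linear": [0, 0, 0], "rot": [-0.161, 0.036, 0.289], "grip": 0.22},
    {"linear": [0, 0, 0], "rot": [-0.161, 0.036, 0.289], "grip": 0.22},
    {"linear": [0, 0, 0], "rot": [-0.161, 0.036, 0.289], "grip": 0.22},
    {"linear": [0, 0, 0], "rot": [-0.161, 0.036, 0.289], "grip": 0.22},
    {"linear": [0, 0, 0], "rot": [-0.161, 0.036, 0.289], "grip": 0.22},
    {"linear": [0, 0, 0], "rot": [-0.323, 0.072, 0.579], "grip": 0.22},
    {"linear": [0, 0, 0], "rot": [-0.323, 0.072, 0.579], "grip": 0.22},
    {"linear": [0, 0, 0], "rot": [-0.323, 0.072, 0.579], "grip": 0.22},
    {"linear": [0, 0, 0], "rot": [-0.323, 0.072, 0.579], "grip": 0.22},
    {"linear": [0, 0, 0], "rot": [-0.323, 0.072, 0.579], "grip": 0.22},
    {"linear": [0, 0, 0], "rot": [-0.323, 0.072, 0.579], "grip": 0.22},
    {"linear": [0, 0, 0], "rot": [-0.323, 0.072, 0.579], "grip": 0.22},
    {"linear": [0, 0, 0], "rot": [-0.323, 0.072, 0.579], "grip": 0.22},
  ],
)

```text
time: 16.75
ee_pos: [0.4985, 0.133, 0.3424]
eef_rot: [0.584, 0.77, 0.11, 0.234]
ft_force: [-0.0, 0.1, 0.1]
width: 0.0338
```

Run:
```python
from h import *
s=r.read_state(); print({k:np.round(s[k],3) for k in("time","joint_positions","ee_pos","eef_rot","ft_force")})
c=r.camera("top")
for q in r.spot_point("mill",c)[:1]: p=onplane(c,q["location"],0); print(q["p"],p.round(3),np.round(w2s(p[0],p[1]),3))
m=(.513,.036)
rows([((.47,.11,.3),-15.5,30),(behind(m,-15.5,.15,.062),-15.5,30),(behind(m,-15.5,.032,.057),-15.5,30)])
```

```text
{'time': np.float64(16.75), 'joint_positions': array([ 0.067, -0.261, -0.529,  1.926,  0.221,  1.038, -0.276]), 'ee_pos': array([0.498, 0.133, 0.342]), 'eef_rot': array([0.584, 0.77 , 0.11 , 0.234]), 'ft_force': array([-0.046,  0.07 ,  0.111])}
0.95 [0.509 0.038 0.   ] [-0.128 -0.005]
[-0.095, -0.077, -0.141] [-0.168, 0.041, 0.282]
[-0.151, -0.269, -0.641] [-0.168, 0.041, 0.282]
[-0.135, -0.273, -1.035] [-0.168, 0.041, 0.282]
```

Emit:
apply_moves(
  commands=[
    {"linear": [-0.05, 0, 0], "rot": [-0.168, 0.041, 0.282], "grip": 0.22},
    {"linear": [-0.1, -0.05, 0], "rot": [-0.168, 0.041, 0.282], "grip": 0.22},
    {"linear": [-0.13, -0.1, -0.1], "rot": [-0.168, 0.041, 0.282], "grip": 0.22},
    {"linear": [-0.15, -0.1, -0.15], "rot": [-0.168, 0.041, 0.282], "grip": 0.22},
    {"linear": [-0.15, -0.1, -0.25], "rot": [-0.168, 0.041, 0.282], "grip": 0.22},
    {"linear": [-0.15, -0.15, -0.35], "rot": [-0.168, 0.041, 0.282], "grip": 0.22},
    {"linear": [-0.15, -0.2, -0.45], "rot": [-0.168, 0.041, 0.282], "grip": 0.22},
    {"linear": [-0.15, -0.25, -0.55], "rot": [-0.168, 0.041, 0.282], "grip": 0.22},
    {"linear": [-0.15, -0.27, -0.65], "rot": [-0.168, 0.041, 0.282], "grip": 0.22},
    {"linear": [-0.15, -0.27, -0.75], "rot": [-0.168, 0.041, 0.282], "grip": 0.22},
    {"linear": [-0.15, -0.27, -0.85], "rot": [-0.168, 0.041, 0.282], "grip": 0.22},
    {"linear": [-0.14, -0.27, -0.95], "rot": [-0.168, 0.041, 0.282], "grip": 0.22},
    {"linear": [-0.135, -0.273, -1.0], "rot": [-0.168, 0.041, 0.282], "grip": 0.22},
    {"linear": [-0.135, -0.273, -1.0], "rot": [-0.168, 0.041, 0.282], "grip": 0.22},
  ],
)

```text
time: 18.25
ee_pos: [0.457, 0.0496, 0.0455]
eef_rot: [0.134, 0.957, -0.037, 0.256]
ft_force: [-0.3, -1.2, -0.3]
width: 0.034
```

Run:
```python
from h import *
s=r.read_state(); print({k:np.round(s[k],3) for k in("time","joint_positions","ee_pos","eef_rot","ft_force")},orient(-15.5,30).as_quat().round(3))
m=(.513,.036)
rows([(behind(m,-15.5,.032,.0414),-15.5,30),(behind(s2w(-.07,0),-15.5,.032,.0414),-15.5,30),(behind(s2w(0,0),-15.5,.032,.0414),-15.5,30)])
ims=[]
for n in("top","side"):
    c=r.camera(n)
    for q in r.spot_point("mill",c)[:1]: p=onplane(c,q["location"],0); print(n,q["p"],p.round(3),np.round(w2s(p[0],p[1]),3))
    u=proj(c,(.53,.04,.05)).astype(int)
    f=c["frame"][u[1]-80:u[1]+80,u[0]-100:u[0]+100,::-1]; ims.append(cv2.resize(f,(400,320),interpolation=cv2.INTER_CUBIC))
cv2.imwrite("pics/s5.png",np.hstack(ims))
```

```text
{'time': np.float64(18.25), 'joint_positions': array([ 0.483,  0.022, -0.92 ,  2.416,  0.895,  0.458,  0.092]), 'ee_pos': array([0.457, 0.05 , 0.046]), 'eef_rot': array([ 0.134,  0.957, -0.037,  0.256]), 'ft_force': array([-0.311, -1.194, -0.318])} [ 0.13   0.957 -0.035  0.256]
[0.054, -0.008, -0.045] [0.001, -0.0, 0.002]
[0.232, -0.039, -0.045] [0.001, -0.0, 0.002]
[0.457, -0.102, -0.045] [0.001, -0.0, 0.002]
top 0.94 [0.508 0.042 0.   ] [-0.13 -0.  ]
side 0.96 [0.519 0.037 0.   ] [-0.118 -0.003]
```

View pics/s5.png

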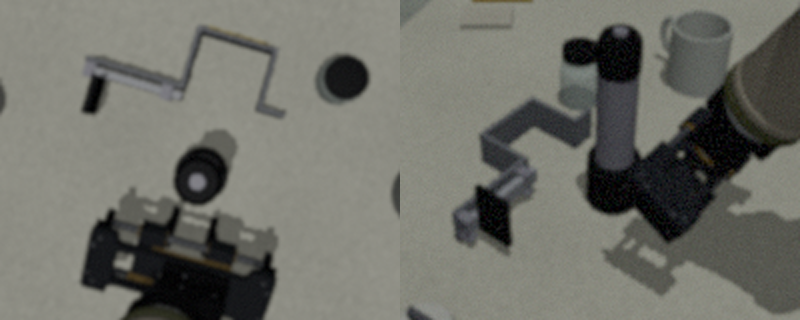

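The mill is upright on the bay axis at crop (200,180), with the cradle squarely behind it. I'll push to just before the mouth and then check.

Emit:
apply_moves(
  commands=[
    {"linear": [0.015, -0.004, -0.02], "rot": [0, 0, 0], "grip": 0.22},
    {"linear": [0.03, -0.006, -0.045], "rot": [0, 0, 0], "grip": 0.22},
    {"linear": [0.045, -0.007, -0.045], "rot": [0, 0, 0], "grip": 0.22},
    {"linear": [0.06, -0.01, -0.045], "rot": [0, 0, 0], "grip": 0.22},
    {"linear": [0.08, -0.013, -0.045], "rot": [0, 0, 0], "grip": 0.22},
    {"linear": [0.1, -0.016, -0.045], "rot": [0, 0, 0], "grip": 0.22},
    {"linear": [0.12, -0.019, -0.045], "rot": [0, 0, 0], "grip": 0.22},
    {"linear": [0.14, -0.022, -0.045], "rot": [0, 0, 0], "grip": 0.22},
    {"linear": [0.16, -0.026, -0.045], "rot": [0, 0, 0], "grip": 0.22},
    {"linear": [0.18, -0.03, -0.045], "rot": [0, 0, 0], "grip": 0.22},
    {"linear": [0.2, -0.034, -0.045], "rot": [0, 0, 0], "grip": 0.22},
    {"linear": [0.22, -0.038, -0.045], "rot": [0, 0, 0], "grip": 0.22},
    {"linear": [0.232, -0.04, -0.045], "rot": [0, 0, 0], "grip": 0.22},
  ],
)

```text
time: 19.75
ee_pos: [0.5275, 0.0372, 0.033]
eef_rot: [0.132, 0.957, -0.038, 0.257]
ft_force: [-1.8, -0.3, 0.1]
width: 0.034
```

Run:
```python
from h import *
s=r.read_state(); print({k:np.round(s[k],3) for k in("time","ee_pos","eef_rot","ft_force")})
rows([(behind(s2w(0,0),-15.5,.032,.0414),-15.5,30)])
p=np.array(s["ee_pos"]);print("tcp stand",w2s(p[0],p[1]))
f=[]
for n in("top","side"):
    c=r.camera(n)
    for q in r.spot_point("mill",c)[:1]: p=onplane(c,q["location"],0); print(n,q["p"],p.round(3),np.round(w2s(p[0],p[1]),3))
    u=proj(c,(.58,.04,.05)).astype(int)
    f.append(cv2.resize(c["frame"][u[1]-60:u[1]+60,u[0]-75:u[0]+75,::-1],(400,320),interpolation=cv2.INTER_CUBIC))
cv2.imwrite("pics/s6.png",np.hstack(f))
```

```text
{'time': np.float64(19.75), 'ee_pos': array([0.528, 0.037, 0.033]), 'eef_rot': array([ 0.132,  0.957, -0.038,  0.257]), 'ft_force': array([-1.821, -0.275,  0.138])}
[0.222, -0.06, -0.003] [0.002, 0.0, 0.001]
tcp stand (np.float64(-0.11038722361615766), np.float64(-0.0003203782919258824))
top 0.85 [0.562 0.022 0.   ] [-0.073 -0.005]
side 0.83 [0.564 0.027 0.   ] [-0.072 -0.001]
```

View pics/s6.png

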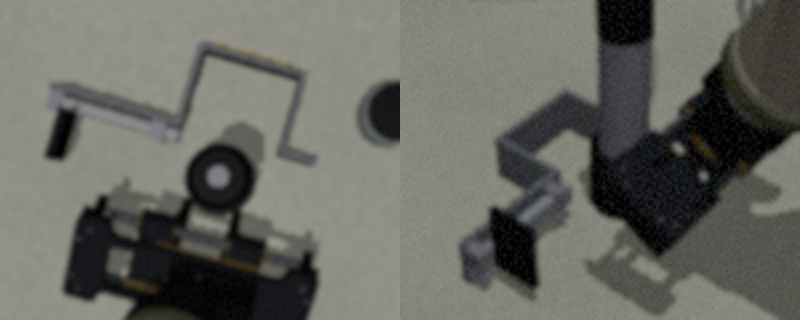

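The mill is at the mouth, centred to within about 2 mm (foot at about (220,170), axis at about (223,170)). I'll push it in.

Emit:
apply_moves(
  commands=[
    {"linear": [0.02, -0.006, 0], "rot": [0, 0, 0], "grip": 0.22},
    {"linear": [0.04, -0.012, 0], "rot": [0, 0, 0], "grip": 0.22},
    {"linear": [0.06, -0.018, 0], "rot": [0, 0, 0], "grip": 0.22},
    {"linear": [0.08, -0.024, 0], "rot": [0, 0, 0], "grip": 0.22},
    {"linear": [0.1, -0.03, 0], "rot": [0, 0, 0], "grip": 0.22},
    {"linear": [0.12, -0.035, 0], "rot": [0, 0, 0], "grip": 0.22},
    {"linear": [0.14, -0.04, 0], "rot": [0, 0, 0], "grip": 0.22},
    {"linear": [0.16, -0.045, 0], "rot": [0, 0, 0], "grip": 0.22},
    {"linear": [0.18, -0.05, 0], "rot": [0, 0, 0], "grip": 0.22},
    {"linear": [0.195, -0.055, 0], "rot": [0, 0, 0], "grip": 0.22},
    {"linear": [0.205, -0.058, 0], "rot": [0, 0, 0], "grip": 0.22},
    {"linear": [0.205, -0.058, 0], "rot": [0, 0, 0], "grip": 0.22},
  ],
)

```text
time: 21.15
ee_pos: [0.5888, 0.0199, 0.0331]
eef_rot: [0.132, 0.957, -0.038, 0.257]
ft_force: [-0.5, 0.4, -0.0]
width: 0.034
```

Emit:
apply_moves(
  commands=[
    {"linear": [0.006, -0.002, 0], "rot": [0, 0, 0], "grip": 0.22},
    {"linear": [0.012, -0.003, 0], "rot": [0, 0, 0], "grip": 0.22},
    {"linear": [0.012, -0.003, 0], "rot": [0, 0, 0], "grip": 0.22},
  ],
)

```text
time: 21.45
ee_pos: [0.5922, 0.0191, 0.0331]
eef_rot: [0.132, 0.957, -0.038, 0.257]
ft_force: [-1.2, 0.3, 0.2]
width: 0.0336
```

Run:
```python
from h import *
s=r.read_state(); print({k:np.round(s[k],3) for k in("time","ee_pos","eef_rot","ft_force")})
p=np.array(s["ee_pos"]);print("tcp stand",w2s(p[0],p[1]))
f=[]
for n in("top","side"):
    c=r.camera(n)
    for q in r.spot_point("mill",c)[:1]: p=onplane(c,q["location"],0); print(n,q["p"],p.round(3),np.round(w2s(p[0],p[1]),3))
    u=proj(c,(.60,.04,.05)).astype(int)
    f.append(cv2.resize(c["frame"][u[1]-60:u[1]+60,u[0]-75:u[0]+75,::-1],(400,320),interpolation=cv2.INTER_CUBIC))
cv2.imwrite("pics/s7.png",np.hstack(f))
```

```text
{'time': np.float64(21.45), 'ee_pos': array([0.592, 0.019, 0.033]), 'eef_rot': array([ 0.132,  0.957, -0.038,  0.257]), 'ft_force': array([-1.165,  0.296,  0.236])}
tcp stand (np.float64(-0.04325793625866095), np.float64(-0.0005139387442195179))
top 0.91 [0.628 0.009 0.   ] [-0.006 -0.001]
```

View pics/s7.png

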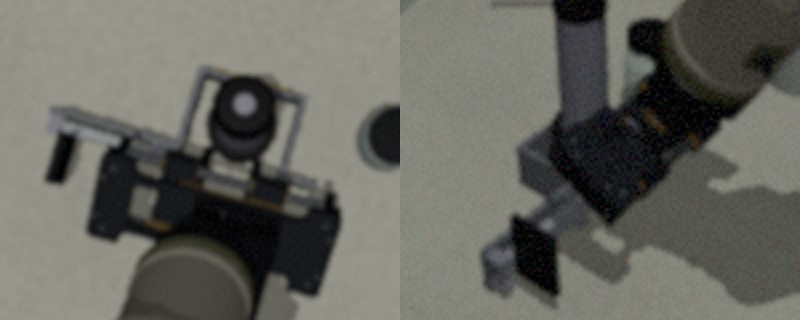

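The mill is in the bay, upright and nearly home. I'll nudge in small steps until the force shows the back wall.

Emit:
apply_moves(
  commands=[
    {"linear": [0.006, -0.002, 0], "rot": [0, 0, 0], "grip": 0.22},
    {"linear": [0.01, -0.003, 0], "rot": [0, 0, 0], "grip": 0.22},
    {"linear": [0.01, -0.003, 0], "rot": [0, 0, 0], "grip": 0.22},
  ],
)

```text
time: 21.95
ee_pos: [0.5952, 0.0181, 0.033]
eef_rot: [0.132, 0.957, -0.038, 0.257]
ft_force: [-2.3, 0.0, 0.1]
width: 0.0341
```

Emit:
apply_moves(
  commands=[
    {"linear": [0.005, -0.001, 0], "rot": [0, 0, 0], "grip": 0.22},
    {"linear": [0.008, -0.002, 0], "rot": [0, 0, 0], "grip": 0.22},
    {"linear": [0.008, -0.002, 0], "rot": [0, 0, 0], "grip": 0.22},
  ],
)

```text
time: 22.25
ee_pos: [0.5969, 0.0178, 0.0326]
eef_rot: [0.132, 0.957, -0.038, 0.257]
ft_force: [-7.3, 1.1, 3.4]
width: 0.0339
```

The force jumped to 7 N with the cradle blocked, so the mill is against the back wall. Retract and check.

Emit:
apply_moves(
  commands=[
    {"linear": [-0.03, 0.008, 0], "rot": [0, 0, 0], "grip": 0.22},
    {"linear": [-0.08, 0.022, 0], "rot": [0, 0, 0], "grip": 0.22},
    {"linear": [-0.15, 0.042, 0.02], "rot": [0, 0, 0], "grip": 0.22},
    {"linear": [-0.23, 0.064, 0.08], "rot": [0, 0, 0], "grip": 0.22},
    {"linear": [-0.3, 0.083, 0.18], "rot": [0, 0, 0], "grip": 0.6},
    {"linear": [-0.3, 0.083, 0.3], "rot": [0, 0, 0], "grip": 1},
    {"linear": [-0.3, 0.083, 0.4], "rot": [0, 0, 0], "grip": 1},
    {"linear": [-0.3, 0.083, 0.4], "rot": [0, 0, 0], "grip": 1},
  ],
)

```text
time: 23.05
ee_pos: [0.5096, 0.0437, 0.1582]
eef_rot: [0.131, 0.956, -0.038, 0.261]
ft_force: [-0.1, -0.3, 0.2]
width: 0.0095
```

Run:
```python
from h import *
s=r.read_state(); print({k:np.round(s[k],3) for k in("time","ee_pos","ft_force","width")})
f=[]
for n in("top","side"):
    c=r.camera(n)
    for k,z in(("mill",0),("bar_tab",.048)):
        for q in r.spot_point(k,c)[:1]: p=onplane(c,q["location"],z); print(n,k,q["p"],p.round(3),np.round(w2s(p[0],p[1]),3))
    u=proj(c,(.60,.06,.05)).astype(int)
    f.append(cv2.resize(c["frame"][u[1]-60:u[1]+60,u[0]-75:u[0]+75,::-1],(400,320),interpolation=cv2.INTER_CUBIC))
cv2.imwrite("pics/s8.png",np.hstack(f))
rows([((*s2w(-.08,.19),.16),-15.5,30),((*s2w(-.08,.175),.06),-15.5,30),((*s2w(-.08,.064),.06),-15.5,30)])
```

```text
{'time': np.float64(23.05), 'ee_pos': array([0.51 , 0.044, 0.158]), 'ft_force': array([-0.098, -0.307,  0.193]), 'width': np.float64(0.01)}
top mill 0.84 [0.622 0.009 0.   ] [-0.011 -0.002]
top bar_tab 0.87 [0.608 0.156 0.048] [-0.065  0.136]
side mill 0.65 [ 0.641 -0.007  0.   ] [ 0.01  -0.013]
side bar_tab 0.65 [0.606 0.154 0.048] [-0.066  0.133]
[0.337, 0.567, 0.028] [0.002, -0.001, 0.001]
[0.323, 0.519, -0.305] [0.002, -0.001, 0.001]
[0.224, 0.162, -0.305] [0.002, -0.001, 0.001]
```

View pics/s8.png

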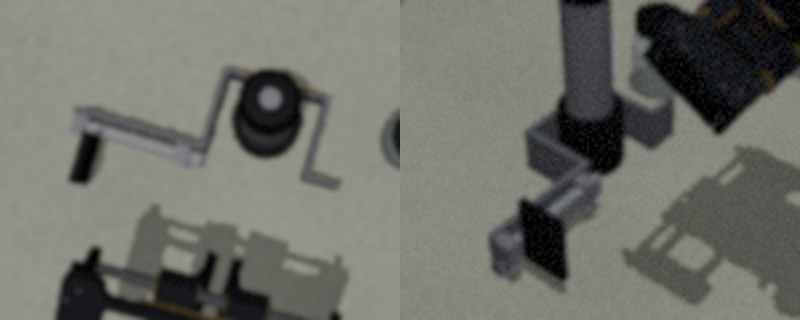

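The mill is upright in the bay, with its foot at crop (267,130) against the back wall. I'll move above the left side of the tab and check the depth from the foot's near edge.

Emit:
apply_moves(
  commands=[
    {"linear": [0.05, 0.15, 0.03], "rot": [0, 0, 0], "grip": 1},
    {"linear": [0.13, 0.28, 0.03], "rot": [0, 0, 0], "grip": 1},
    {"linear": [0.2, 0.4, 0.03], "rot": [0, 0, 0], "grip": 1},
    {"linear": [0.27, 0.5, 0.03], "rot": [0, 0, 0], "grip": 1},
    {"linear": [0.337, 0.567, 0.03], "rot": [0, 0, 0], "grip": 1},
    {"linear": [0.337, 0.567, 0.03], "rot": [0, 0, 0], "grip": 1},
    {"linear": [0.337, 0.567, 0.03], "rot": [0, 0, 0], "grip": 1},
  ],
)

```text
time: 24.05
ee_pos: [0.6078, 0.2133, 0.1601]
eef_rot: [0.131, 0.957, -0.038, 0.255]
ft_force: [-0.4, 0.3, 0.4]
width: 0.0006
```

Run:
```python
from h import *
s=r.read_state(); print({k:np.round(s[k],3) for k in("time","ee_pos","ft_force","width","joint_positions")})
c=r.camera("top"); save(c,"t9.png"); g=cv2.cvtColor(c["frame"],cv2.COLOR_RGB2GRAY)
for x in np.arange(-.06,-.014,.003):
    u=proj(c,(*s2w(x,0),0)); print(round(x,3),int(cv2.getRectSubPix(g.astype(np.float32),(1,1),tuple(map(float,u)))[0,0]),end="; ")
# wall front/back: grey profile at z=.045 across back wall, away from the mill
print()
for yy in(.037,-.037):
    print([(round(x,3),int(cv2.getRectSubPix(g.astype(np.float32),(1,1),tuple(map(float,proj(c,(*s2w(x,yy),.045)))))[0,0])) for x in np.arange(.018,.046,.003)])
rows([((*s2w(-.08,.175),.06),-15.5,30),((*s2w(-.08,.064),.06),-15.5,30)])
```

```text
{'time': np.float64(24.05), 'ee_pos': array([0.608, 0.213, 0.16 ]), 'ft_force': array([-0.423,  0.292,  0.448]), 'width': np.float64(0.001), 'joint_positions': array([ 0.317,  0.416, -1.095,  1.848,  0.992,  1.01 ,  0.087])}
-0.06 153; -0.057 153; -0.054 152; -0.051 152; -0.048 153; -0.045 154; -0.042 153; -0.039 152; -0.036 153; -0.033 152; -0.03 135; -0.027 86; -0.024 32; -0.021 25; -0.018 34; -0.015 45; 
[(np.float64(0.018), 125), (np.float64(0.021), 125), (np.float64(0.024), 123), (np.float64(0.027), 93), (np.float64(0.03), 64), (np.float64(0.033), 81), (np.float64(0.036), 102), (np.float64(0.039), 126), (np.float64(0.042), 150), (np.float64(0.045), 154)]
[(np.float64(0.018), 148), (np.float64(0.021), 148), (np.float64(0.024), 130), (np.float64(0.027), 83), (np.float64(0.03), 64), (np.float64(0.033), 89), (np.float64(0.036), 113), (np.float64(0.039), 141), (np.float64(0.042), 149), (np.float64(0.045), 150)]
[-0.014, -0.048, -0.335] [0.002, -0.0, 0.001]
[-0.112, -0.404, -0.335] [0.002, -0.0, 0.001]
```

The foot's near edge is at stand x ≈ -0.0275, so its centre is about +2 mm, which is fully home. Now I descend and push the tab.

Emit:
apply_moves(
  commands=[
    {"linear": [-0.01, -0.03, -0.1], "rot": [0, 0, 0], "grip": 1},
    {"linear": [-0.014, -0.048, -0.22], "rot": [0, 0, 0], "grip": 1},
    {"linear": [-0.014, -0.048, -0.335], "rot": [0, 0, 0], "grip": 1},
    {"linear": [-0.014, -0.048, -0.335], "rot": [0, 0, 0], "grip": 1},
    {"linear": [-0.021, -0.075, -0.335], "rot": [0, 0, 0], "grip": 1},
    {"linear": [-0.029, -0.102, -0.335], "rot": [0, 0, 0], "grip": 1},
    {"linear": [-0.037, -0.13, -0.335], "rot": [0, 0, 0], "grip": 1},
    {"linear": [-0.045, -0.16, -0.335], "rot": [0, 0, 0], "grip": 1},
    {"linear": [-0.053, -0.19, -0.335], "rot": [0, 0, 0], "grip": 1},
    {"linear": [-0.061, -0.22, -0.335], "rot": [0, 0, 0], "grip": 1},
    {"linear": [-0.07, -0.25, -0.335], "rot": [0, 0, 0], "grip": 1},
    {"linear": [-0.078, -0.28, -0.335], "rot": [0, 0, 0], "grip": 1},
    {"linear": [-0.086, -0.31, -0.335], "rot": [0, 0, 0], "grip": 1},
    {"linear": [-0.094, -0.34, -0.335], "rot": [0, 0, 0], "grip": 1},
    {"linear": [-0.1, -0.36, -0.335], "rot": [0, 0, 0], "grip": 1},
    {"linear": [-0.104, -0.375, -0.335], "rot": [0, 0, 0], "grip": 1},
  ],
)

```text
time: 25.7
ee_pos: [0.577, 0.0993, 0.0613]
eef_rot: [0.132, 0.957, -0.038, 0.257]
ft_force: [-1.9, 2.9, 0.4]
width: 0.0004
```

Emit:
apply_moves(
  commands=[
    {"linear": [-0.002, -0.008, 0], "rot": [0, 0, 0], "grip": 1},
    {"linear": [-0.004, -0.015, 0], "rot": [0, 0, 0], "grip": 1},
    {"linear": [-0.004, -0.015, 0], "rot": [0, 0, 0], "grip": 1},
  ],
)

```text
time: 26.0
ee_pos: [0.576, 0.0953, 0.0614]
eef_rot: [0.132, 0.957, -0.038, 0.257]
ft_force: [-0.0, 1.1, 0.2]
width: 0.0006
```

Run:
```python
from h import *
s=r.read_state(); print({k:np.round(s[k],3) for k in("time","ee_pos","ft_force","width")}); print(w2s(*s["ee_pos"][:2]))
f=[]
for n in("top","side"):
    c=r.camera(n)
    for k,z in(("mill",0),("bar_tab",.048)):
        for q in r.spot_point(k,c)[:1]: p=onplane(c,q["location"],z); print(n,k,q["p"],p.round(3),np.round(w2s(p[0],p[1]),3))
    u=proj(c,(.60,.06,.05)).astype(int)
    f.append(cv2.resize(c["frame"][u[1]-60:u[1]+60,u[0]-75:u[0]+75,::-1],(400,320),interpolation=cv2.INTER_CUBIC))
cv2.imwrite("pics/s9.png",np.hstack(f))
```

```text
{'time': np.float64(26.0), 'ee_pos': array([0.576, 0.095, 0.061]), 'ft_force': array([-0.007,  1.121,  0.234]), 'width': np.float64(0.001)}
(np.float64(-0.07918761489568127), np.float64(0.06868072273559656))
top bar_tab 0.82 [0.578 0.076 0.048] [-0.072  0.051]
side mill 0.86 [0.634 0.005 0.   ] [ 0.001 -0.003]
side bar_tab 0.6 [0.583 0.322 0.048] [-0.133  0.289]
```

View pics/s9.png

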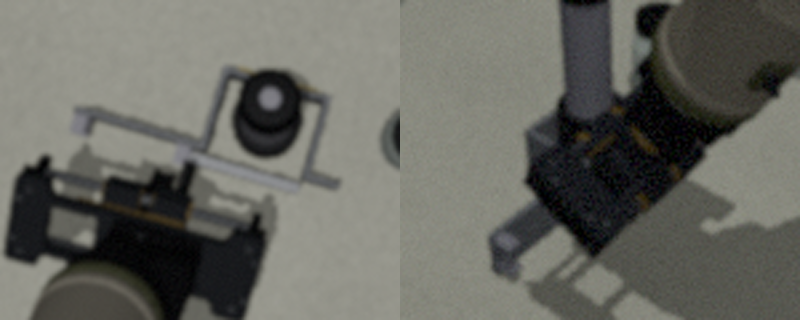

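The bar is across the mouth with the tab at about stand y 0.050. I'll keep going in small steps to the end stop.

Emit:
apply_moves(
  commands=[
    {"linear": [-0.002, -0.007, 0], "rot": [0, 0, 0], "grip": 1},
    {"linear": [-0.003, -0.012, 0], "rot": [0, 0, 0], "grip": 1},
    {"linear": [-0.003, -0.012, 0], "rot": [0, 0, 0], "grip": 1},
  ],
)

```text
time: 26.6
ee_pos: [0.5752, 0.0919, 0.0615]
eef_rot: [0.132, 0.957, -0.038, 0.257]
ft_force: [0.2, 1.7, -0.2]
width: 0.0005
```

Emit:
apply_moves(
  commands=[
    {"linear": [-0.001, -0.005, 0], "rot": [0, 0, 0], "grip": 1},
    {"linear": [-0.002, -0.009, 0], "rot": [0, 0, 0], "grip": 1},
    {"linear": [-0.002, -0.009, 0], "rot": [0, 0, 0], "grip": 1},
  ],
)

```text
time: 26.9
ee_pos: [0.5746, 0.09, 0.0616]
eef_rot: [0.131, 0.957, -0.037, 0.257]
ft_force: [1.2, 5.5, -1.8]
width: 0.0003
```

Emit:
apply_moves(
  commands=[
    {"linear": [-0.001, -0.006, 0], "rot": [0, 0, 0], "grip": 1},
    {"linear": [-0.001, -0.006, 0], "rot": [0, 0, 0], "grip": 1},
  ],
)

```text
time: 27.1
ee_pos: [0.5745, 0.0898, 0.0617]
eef_rot: [0.131, 0.957, -0.036, 0.257]
ft_force: [2.0, 8.7, -3.4]
width: 0.0005
```

Emit:
apply_moves(
  commands=[
    {"linear": [0.01, 0.04, 0], "rot": [0, 0, 0], "grip": 1},
    {"linear": [0.025, 0.1, 0], "rot": [0, 0, 0], "grip": 1},
    {"linear": [0.025, 0.1, 0.1], "rot": [0, 0, 0], "grip": 1},
    {"linear": [0, 0.1, 0.22], "rot": [0, 0, 0], "grip": 1},
    {"linear": [-0.1, 0.15, 0.35], "rot": [0, 0, 0], "grip": 1},
    {"linear": [-0.2, 0.25, 0.45], "rot": [0, 0, 0], "grip": 1},
    {"linear": [-0.2, 0.35, 0.5], "rot": [0, 0, 0], "grip": 1},
    {"linear": [-0.2, 0.35, 0.5], "rot": [0, 0, 0], "grip": 1},
    {"linear": [-0.2, 0.35, 0.5], "rot": [0, 0, 0], "grip": 1},
  ],
)

```text
time: 28.0
ee_pos: [0.5146, 0.1919, 0.212]
eef_rot: [0.132, 0.956, -0.039, 0.258]
ft_force: [0.5, -1.3, -0.6]
width: 0.0003
```

Run:
```python
from h import *
s=r.read_state(); print({k:np.round(s[k],3) for k in("time","ee_pos","ft_force")})
f=[]
for n in("top","side"):
    c=r.camera(n)
    for k,z in(("mill",0),("bar_tab",.048),("jar",0),("mug",0),("timer",0)):
        for q in r.spot_point(k,c)[:1]: p=onplane(c,q["location"],z); print(n,k,q["p"],p.round(3),np.round(w2s(p[0],p[1]),3))
    u=proj(c,(.60,.06,.05)).astype(int)
    f.append(cv2.resize(c["frame"][u[1]-60:u[1]+60,u[0]-75:u[0]+75,::-1],(400,320),interpolation=cv2.INTER_CUBIC))
    g=cv2.cvtColor(c["frame"],cv2.COLOR_RGB2GRAY)
    if n=="top":
        print([(round(x,3),int(g[tuple(np.round(proj(c,(*s2w(x,-.002),0))[::-1]).astype(int))])) for x in np.arange(-.04,-.015,.003)])
cv2.imwrite("pics/s10.png",np.hstack(f))
```

```text
{'time': np.float64(28.0), 'ee_pos': array([0.515, 0.192, 0.212]), 'ft_force': array([ 0.517, -1.346, -0.578])}
top mill 0.87 [0.627 0.006 0.   ] [-0.006 -0.004]
top bar_tab 0.56 [0.581 0.077 0.048] [-0.069  0.052]
top jar 0.59 [ 0.622 -0.12   0.   ] [ 0.022 -0.127]
top mug 0.88 [ 0.49  -0.215  0.   ] [-0.079 -0.253]
top timer 0.65 [0.603 0.297 0.   ] [-0.108  0.271]
[(np.float64(-0.04), 126), (np.float64(-0.037), 115), (np.float64(-0.034), 145), (np.float64(-0.031), 144), (np.float64(-0.028), 107), (np.float64(-0.025), 59), (np.float64(-0.022), 26), (np.float64(-0.019), 32), (np.float64(-0.016), 40)]
side bar_tab 0.46 [0.58  0.068 0.048] [-0.068  0.044]
side mug 0.67 [ 0.489 -0.228  0.   ] [-0.076 -0.266]
side timer 0.86 [0.595 0.301 0.   ] [-0.116  0.272]
```

View pics/s10.png

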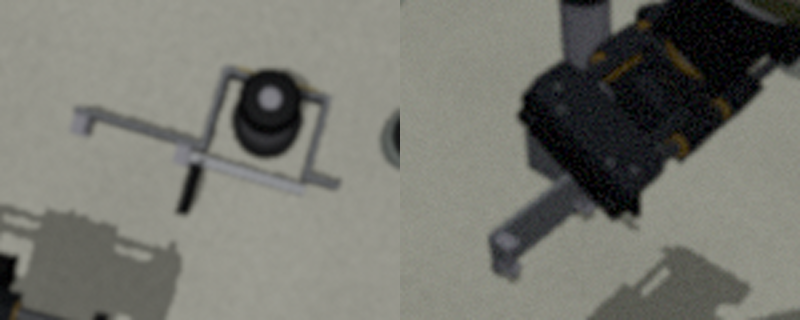

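The bar closes the whole mouth, from (180,150) to (302,190). The mill is still home and upright, the bystanders have not moved, and the arm is clear.

```bash
python3 -c "
from bench import r
print(r.close_job())"
```

```text
the job is handed in; nothing more can be done
None
```

I slid the mill into the bay against the back wall and pushed the tab until the bar closed across the mouth. The job was handed in at about 28 s of the 69 s allowed. The hand-in reports no verdict, so success rests on the checks below.

**Mill:** I pushed it low on its foot with two spread fingers, first onto the bay axis and then straight in. The force rose from about 2 N while sliding to 7 N at the back wall. In the last top picture the mill stands upright, and the foot's near edge puts its centre about 2–3 mm from fully home. The network's own reading from that picture was -6 mm. It had also scattered by about ±10 mm earlier, so I relied on the edge and the force.

**Bar:** I pushed the tab until it met the end stop, where the force reached 8.7 N and the tab stopped moving. The last top picture shows the bar across the whole mouth. The networks put the tab at stand y 0.044 to 0.052 m against an ideal 0.045 m. Read literally, that means 88 to 96 mm of travel, above the required 86 mm.

**Bystanders:** in the last pictures the mug, jar and timer read within about 13 mm of their first positions, which is the networks' noise. The arm never went near them. The gripper was clear of everything at the end.

**Problems on the way:** the arm could not lean straight back behind the mill so close to its base. I started the push from a sideways heading and flipped the gripper half a turn twice. One move call was refused because the turn was left out, and nothing moved.

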